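Take the hand lantern off its charging dock and cover the dock

TASK

Lift the hand lantern by its orange handle out of its leaning charging dock and set it down gently on the round cork mat, upright, its base coming down flat rather than on its edge, with the whole base on the mat. Then lay the yellow dust cover in the dock's empty round recess, knob outwards, fully home, and let go. Leave the jar, the zoom lens and the lens hood where they stand.

Things in the scene. Friction and masses are not known exactly. Their poses are not given: they have to be found in the camera images.
- lamp: LED hand lantern, about 0.45 kg, 167 mm high: round black base 76 mm across, white diffuser, black cap with its top 125 mm up. Origin: centre of underside, z up its axis. Orange handle bar along its x: 84 long, 14 wide (y), 14 high, centre at z = 160 mm, 28 mm free below, posts at x = +-32 mm. Starts in the recess, leaning 28 degrees to the robot, axes along the dock face's; draw it out along z.
- dock_face: Blue 130 x 130 mm face of the fixed dock, leaning 28 degrees so that it looks up and towards the robot. Round recess in its middle, 81 mm across, 14 mm deep, 2 mm chamfer. Origin: centre of the recess floor, about 60 mm above the desk; z points out of the face, y runs level along it, x runs up the slope, away from the robot. Grey base below, 150 x 130 mm.
- cover: Yellow dust cover lying on the desk, about 0.1 kg: disc 76 mm across, 14 mm thick, with a black grip knob in its middle (44 mm along its x, 14 mm wide in y, from 14 to 46 mm above the underside). Origin: centre of the underside, z up through the knob. When home it is flush with the dock face, its origin at the recess floor's centre give or take 3 mm. Any turn about z is right.
- mat: Fixed round cork mat, 140 mm across and 4 mm thick, flat on the desk to the left or right of the dock (the dust cover lies on the other side). Origin at the centre of its underside, z up.
- jar: Bystander: loose closed glass jar with hinged lid, 76 mm across, 94 mm high, origin at the centre of its underside.
- zoom_lens: Bystander: loose black zoom lens standing on end, 72 mm across, 92 mm high, origin at the centre of its underside.
- lens_hood: Bystander: loose black plastic lens hood on the desk between robot and dock, an open cone 84 mm across at the top and 45 mm high, origin at the centre of its underside.
Mind the look-alikes: they are no part of the job. Leave any green or pink look-alike of the lamp alone. Of the things that look like the cover, take the one that is farthest from the robot's base at the start.

How it is judged:
On the way, in this order (a step that is already met when the one before it is completed fails the run):
1. the lantern is held by the fingers, clear of the dock (distance between lamp and dock_face above 0.06 m and contact force between lamp and the fingers above 1 N and contact force between lamp and dock_face below 0.1 N), for 0.2 s.
2. the lantern stands upright on the mat, let go (horizontal distance between lamp and mat below 0.034 m and angle between lamp's own z axis and vertical below 0.06 rad and z of lamp in the frame of mat below 0.008 m and contact force between lamp and the fingers below 0.1 N), for 0.2 s.
At the end, for the whole second after the job is handed in: The lantern stands upright (within 0.06 rad) and at rest on the cork mat with its whole base on it (centres within 34 mm); the dust cover lies at rest in the dock's recess, knob outwards, its underside within 3 mm of the recess floor, within 6 mm of its centre and parallel to it within 0.06 rad (horizontal distance between lamp and mat below 0.034 m and angle between lamp's own z axis and vertical below 0.06 rad and z of lamp in the frame of mat below 0.008 m and linear speed of each of lamp, cover below 0.02 m/s and distance between cover and dock_face below 0.006 m and z of cover in the frame of dock_face below 0.003 m and angle between the z axis of cover and the z axis of dock_face, either way round below 0.06 rad); the robot touches nothing.
It fails at once if the lantern comes down on the mat on its edge (leaning more than 0.25 rad) (contact force between lamp and mat above 1 N and angle between lamp's own z axis and vertical above 0.25 rad).
It fails at once if the lantern is slammed onto the mat (more than 70 N) (contact force between lamp and mat above 70 N).
It fails at once if the lantern is tipped over (leaning more than 0.9 rad) (angle between lamp's own z axis and vertical above 0.9 rad).
It fails at once if the jar, the zoom lens or the lens hood is moved by more than 20 mm (distance of any of jar, zoom_lens, lens_hood from where it was at the start of the episode above 0.02 m).
It also fails if it takes over 61 s, if anything falls off the work surface, if the arm or the gripper's body presses on something with over 40 N, if the wrist force passes 120 N, or if a joint passes its speed limit or range.

ROBOT

A 7-joint arm with a two-finger parallel gripper is mounted at the origin on the work surface. World frame = base frame: x ahead of the robot, y to its left, z up, the work surface at z = 0. Lengths are in m, angles in rad, forces in N, time in s.
With the tool pointing down it reaches from about 0.4 to 0.85 m from the base axis. Payload 10.4 kg.
Tool frame: the origin (TCP) lies at the very end of the fingers, on their centre line; the grasp point (between the pads) lies 19 mm behind it; z points along the fingers, y is the line along which they close (so a half turn about z gives the same grasp; the last joint's range is limited). The gripper opens to 87 mm and grips with 3 to 60 N. Pads are 19 mm wide; open, the fingers measure 117 mm over their backs; the gripper's body (75 mm by 190 mm) begins 51 mm behind the grasp point.
Start: joints at [1.133, 0.332, -0.065, 1.46, 0.022, 1.35, -0.088], TCP at [0.252, -0.572, 0.223] pointing down, gripper open.
Joint ranges: [-2.6, 2.6], [-0.5, 2.12], [-1.47, 1.34], [0.16, 2.42], [-1.27, 4.41], [0.06, 2.06], [-2.6, 2.6]. Speed limits (rad/s): [2.22, 2.22, 2.79, 2.79, 3.14, 3.14, 3.14].

INTERFACE

Orientations are given as a unit quaternion [x, y, z, w].
In Python, from bench import status, camera, order gives the robot as it stands.
- The arm moves only by the tool jog_arm, never from a script. Its argument "plan" is a list of rows, each a list of 7 numbers: the turn, a rotation vector about the tool's x, y, z in rad, then the shift along the tool's x, y, z in mm, then the opening, from -1 (shut) to 1 (fully open). A call has 1 to 12 rows; each row is the pose to reach, as a shift and turn from the pose commanded when the call began, along the tool's axes at that moment; what a row does not reach only later rows make up. A row lasts 1/10 s, in which the tool goes at most 50 mm and 8.59 degrees, less where a joint would pass 70% of its speed; a pose out of reach is approached as far as the arm can. A call with a gripper value outside its range is refused whole. The fingers move at their own pace and stop on an object; "squeeze" is the grip in N (left out, the last holds). Time passes only in rows, so rows that repeat a pose let the fingers close. It gives the time, the measured TCP pose, the force, the opening and the grip force at its end, in the units of the state.
- status.read_state(): the state, without advancing time (a new reading comes with each control period).
- camera(name): name is "scene" or "top" or "wrist"; returns a dict with "image" (384x512x3 uint8, red, green, blue), "z_map" (384x512 float32, m along the optical axis (not along the pixel's ray), 0 where there is no reading), "fx", "fy", "cx", "cy" (pixels), "world_from_camera" (4x4, takes a point from camera to world coordinates); the wrist camera has in their place "mount" (4x4, takes a point from camera to tool coordinates, whose origin is the TCP and whose axes are the flange's). Camera axes: x right, y down, z forward; pixel columns grow to the right and rows downward; lengths in m; the calibration is good to about 2 mm. A picture is of the moment at which its call begins: read the wrist's pose just before it.
- order.close_job(): hands the job in; it is judged then, once.
The state is a dict: "time": time; "joint_positions": joint angles; "joint_vel": joint speeds; "joint_torque": joint torques, N m; "ee_pos": TCP position; "eef_rot": TCP orientation; "ft_force": force on the tool from outside, world axes, zero at the start; "torque": the same for the moment, N m; "width": finger opening in m; "grip_force": force on a finger pad.
Only numpy, scipy, OpenCV 4.12 (cv2) and the standard library are available. Lean on these libraries where they do the work, as an engineer would, in place of code of your own. Each camera call takes 0.05 s, during which the arm holds its last target. There are 200 camera calls.

## Working session

There is one attempt and no reset: what is moved stays moved. The work goes in short steps, Python scripts to look and compute and a tool call to move; the robot and the scene stay as the last step left them, time stands still between calls to the robot, and variables do not carry over. Pictures are saved under pics/ and viewed, at most 10 in all, crops included, and the job is handed in when it is done.

Besides the shell and the picture viewer there is one more tool, called after "Call:" in YAML: its name, and indented under it one key for each argument. jog_arm: Moves the arm, as the interface text tells. Its arguments: {"type":"object","properties":{"plan":{"type":"array"},"squeeze":{"type":"number"}},"required":["plan"]}

```bash
mkdir -p pics; ls
cat > h.py <<'E'
import numpy as np, cv2
from scipy.spatial.transform import Rotation as R
from bench import status, camera, order
def cloud(c,T=None):
    z=c["z_map"]; v,u=np.mgrid[:z.shape[0],:z.shape[1]]
    p=np.stack([(u-c["cx"])/c["fx"]*z,(v-c["cy"])/c["fy"]*z,z],-1)
    T=np.array(c["world_from_camera"]) if T is None else T
    w=p@T[:3,:3].T+T[:3,3]; w[z==0]=np.nan
    return w
def save(c,n): cv2.imwrite("pics/"+n,c["image"][...,::-1])
E
python3 - <<'E'
from h import *
s=status.read_state(); print(s)
a=camera("scene"); b=camera("top")
np.savez("c0.npz",a=cloud(a),b=cloud(b),ia=a["image"],ib=b["image"])
for c in(a,b): print(np.round(c["world_from_camera"],3).tolist())
save(a,"s0.png"); save(b,"t0.png")
E
```

```text
pics
{'time': 0.0, 'joint_positions': array([ 1.13344367,  0.33286195, -0.06469989,  1.46095919,  0.02161496,
        1.34989287, -0.08851827]), 'joint_vel': array([-0.00071873,  0.0013865 ,  0.00149063,  0.00189756,  0.00100472,
        0.00053267,  0.00074821]), 'joint_torque': array([-1.21139314e-03, -6.23262835e+01,  2.35983945e-02, -3.89901423e+01,
       -6.14860025e-02,  3.97894881e-02,  1.92923376e-04]), 'ee_pos': array([ 0.25168317, -0.57165467,  0.22175161]), 'eef_rot': array([ 9.78573584e-01,  2.05896171e-01, -1.86377500e-04, -6.87849188e-04]), 'ft_force': array([-0.03544235,  0.35768452,  0.38049689]), 'torque': array([ 0.00252781, -0.04282695,  0.00651913]), 'grip_force': 0.0, 'width': 0.08655306984593221}
[[0.833, 0.338, -0.439, 0.906], [0.553, -0.48, 0.681, -0.71], [0.02, -0.81, -0.586, 0.646], [0.0, 0.0, 0.0, 1.0]]
[[0.01, -0.993, 0.121, 0.349], [-1.0, -0.01, -0.001, -0.013], [0.002, -0.121, -0.993, 1.088], [0.0, 0.0, 0.0, 1.0]]
```

View pics/s0.png

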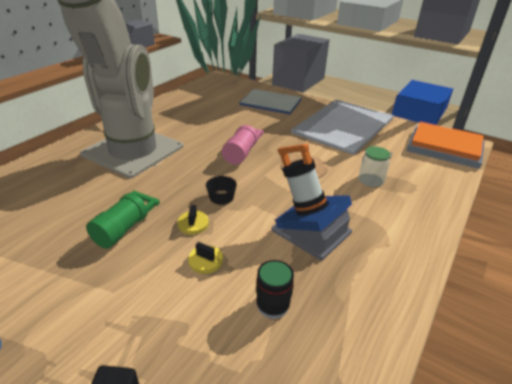

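View pics/t0.png

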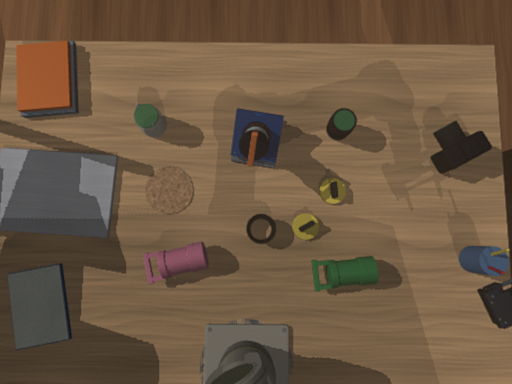

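The scene image shows the lantern in the blue dock at about (305,190), the jar at (375,165), the zoom lens at (275,288) and the hood at (221,190). In the top image the dock is at (257,138), the handle at (253,148), the mat at (170,190), the far cover at (333,190) and the near look-alike at (306,227).

```bash
cat > m.py <<'E'
from h import *
d=np.load("c0.npz")
def get(k,mask,box):
    u0,u1,v0,v1=box; m=np.zeros(mask.shape,bool); m[v0:v1,u0:u1]=mask[v0:v1,u0:u1]
    p=d[k][m]; return p[np.isfinite(p).all(1)]
def hsv(k): return cv2.cvtColor(d["i"+k],cv2.COLOR_RGB2HSV).astype(int)
def rng(h,lo,hi): return ((h>=lo)&(h<=hi)).all(-1)
for k,bd,bh in(("b",(225,290,100,175),(235,270,120,175)),("a",(270,360,190,260),(270,320,135,200))):
    H=hsv(k)
    p=get(k,rng(H,(105,120,30),(130,255,255)),bd)
    # plane of face
    best=None;g=np.random.default_rng(0)
    for _ in range(500):
        a=p[g.choice(len(p),3)];n=np.cross(a[1]-a[0],a[2]-a[0]);n/=np.linalg.norm(n)+1e-12
        i=abs((p-a[0])@n)<.003
        if n[2]**2>.5 and (best is None or i.sum()>best.sum()):best=i
    q=p[best];c=q.mean(0);n=np.linalg.svd(q-c,full_matrices=False)[2][2];n*=np.sign(n[2])
    print(k,"face n",len(p),len(q),n.round(3),"tilt",np.degrees(np.arccos(n[2])),"az",np.degrees(np.arctan2(n[1],n[0])))
    y=np.cross([0,0,1],n)*-1; y/=np.linalg.norm(y); x=np.cross(y,n)
    if x[2]<0:x,y=-x,-y
    e=np.stack([(q-c)@x,(q-c)@y],1); lo,hi=np.percentile(e,[.5,99.5],axis=0);m=(lo+hi)/2
    fc=c+x*m[0]+y*m[1]; print(" ext",hi-lo,"x",x.round(3),"y",y.round(3),"face centre",fc.round(4),"origin",(fc-.014*n).round(4))
    p=get(k,rng(H,(3,140,110),(16,255,255)),bh)
    c2=np.median(p,0); p=p[np.linalg.norm(p-c2,axis=1)<.06]
    r=(p-(fc-.014*n)); r=np.stack([r@x,r@y,r@n],1)
    t=r[r[:,2]>.145]
    print(" handle in dock frame n",len(t),"lo",np.percentile(t,2,axis=0).round(4),"med",np.median(t,0).round(4),"hi",np.percentile(t,98,axis=0).round(4))
    Y=get(k,rng(H,(22,120,80),(35,255,255)),(318,350,170,206) if k=="b" else(185,226,235,275))
    Yt=Y[(Y[:,2]>.009)&(Y[:,2]<.02)]; print(" cover",len(Y),len(Yt),cv2.minEnclosingCircle(Yt[:,:2].astype(np.float32)),np.median(Yt,0).round(4))
    K=get(k,H[...,2]<70,(318,350,170,206) if k=="b" else(185,226,235,275));K=K[(K[:,2]>.035)&(K[:,2]<.055)]
    if len(K)>3:
        print(" knob",len(K),K.mean(0).round(4),cv2.minAreaRect(K[:,:2].astype(np.float32)))
W=d["b"]; H=hsv("b")
m=get("b",np.ones(H.shape[:2],bool),(140,200,160,220)); mm=m[(m[:,2]>.002)&(m[:,2]<.008)]
print("mat",len(mm),(np.percentile(mm,1,axis=0)+np.percentile(mm,99,axis=0))[:2]/2,np.median(mm,0))
for n,b in(("jar",(130,168,100,140)),("zoom",(320,362,103,145)),("hood",(240,282,208,248))):
    m=get("b",np.ones(H.shape[:2],bool),b); z=np.nanmax(m[:,2]); t=m[m[:,2]>z-.01]; print(n,z,(t.min(0)+t.max(0))/2)
g=cv2.cvtColor(d["ib"],cv2.COLOR_RGB2BGR)[85:270,125:375]
cv2.imwrite("pics/t0c.png",cv2.resize(g,None,fx=3,fy=3,interpolation=cv2.INTER_CUBIC))
# mat by colour ring
v=np.isfinite(W).all(-1); print("desk z", np.nanmedian(W[200:240,190:230,2]), "mat z",np.nanmedian(W[180:200,160:180,2]))
E
python3 m.py
```

```text
b face n 3 3 [-0.56  -0.192  0.806] tilt 36.32080702866388 az -161.10266775890221
 ext [0.00348396 0.00521482] x [0.762 0.261 0.592] y [-0.324  0.946 -0.   ] face centre [ 0.6897 -0.0262  0.1024] origin [ 0.6976 -0.0235  0.0912]
 handle in dock frame n 166 lo [-0.0647  0.0369  0.1588] med [-0.0264  0.0555  0.1659] hi [0.0075 0.074  0.1715]
 cover 431 412 ((0.4926927387714386, -0.24245350062847137), 0.03773469477891922) [ 0.491  -0.2367  0.0141]
 knob 89 [ 0.4918 -0.2414  0.0453] ((0.4918286204338074, -0.2421983778476715), (0.04284089058637619, 0.01430538296699524), 4.850005626678467)
a face n 1207 682 [-0.463  0.064  0.884] tilt 27.856739706882685 az 172.17158499021994
 ext [0.12304943 0.12383429] x [ 0.876 -0.12   0.467] y [ 0.136  0.991 -0.   ] face centre [ 0.6372 -0.0278  0.0738] origin [ 0.6437 -0.0287  0.0615]
 handle in dock frame n 255 lo [-0.041  -0.0024  0.1464] med [0.0057 0.0002 0.1609] hi [0.0367 0.0116 0.1676]
 cover 610 493 ((0.49290764331817627, -0.24470201134681702), 0.03800894692540169) [ 0.5019 -0.2567  0.0133]
 knob 118 [ 0.4959 -0.2475  0.0429] ((0.4948553144931793, -0.2456439733505249), (0.040626831352710724, 0.013191040605306625), 3.217207908630371)
mat 1760 [0.4933518  0.22786917] [0.49060889 0.22984542 0.00408589]
jar 0.09978770363284362 [0.68412809 0.28209864 0.09480742]
zoom 0.09882810582263801 [ 0.67700152 -0.25976225  0.09385322]
hood 0.04976772136210772 [ 0.38085851 -0.03636775  0.04482868]
desk z 0.00011362303406492469 mat z 0.004050982786084623
```

View pics/t0c.png

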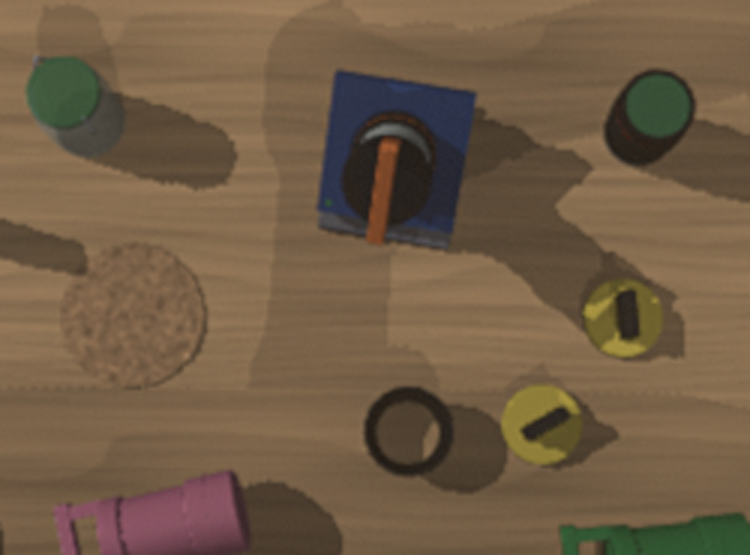

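The crop shows the blue dock face with the orange handle from (375,240) to (388,140), the mat centred at (133,315), the jar at (65,90), the zoom lens at (655,105), the hood at (410,432), and the far cover at (622,317) with its knob running near-vertically. I'll refit the dock from the top view with a looser mask, then work out the first move.

```bash
cat > m2.py <<'E'
from h import *
from m import get,hsv,rng,d
ys=[]
for k,bd,bh in(("b",(225,290,100,175),(235,270,120,175)),("a",(270,360,190,260),(270,320,135,200))):
    H=hsv(k); n0=np.array([-.463,.064,.884]);n0/=np.linalg.norm(n0)
    p=get(k,rng(H,(100,90,10),(135,255,255)),bd); s=(p-[.6372,-.0278,.0738])@n0; q=p[abs(s)<.007]
    for _ in range(3):
        c=q.mean(0);n=np.linalg.svd(q-c,full_matrices=False)[2][2];n*=np.sign(n[2]); q=p[abs((p-c)@n)<.0025]
    y=np.cross(n,[0,0,1.]);y/=np.linalg.norm(y);y*=np.sign(y[1]);x=np.cross(y,n)
    e=np.stack([(q-c)@x,(q-c)@y],1).astype(np.float32)
    r=cv2.minAreaRect(e); fc=c+x*r[0][0]+y*r[0][1]
    print(k,len(p),len(q),"n",n.round(3),"tilt",np.degrees(np.arccos(n[2])),"yaw",np.degrees(np.arctan2(x[1],x[0])),"rect",r[1],r[2],"fc",fc.round(4),"orig",(fc-.014*n).round(4))
    h=get(k,rng(H,(3,120,60),(18,255,255)),bh); o=fc-.014*n
    r=np.stack([(h-o)@x,(h-o)@y,(h-o)@n],1); t=r[(r[:,2]>.15)&(r[:,2]<.175)&(abs(r[:,0])<.06)&(abs(r[:,1])<.03)]
    print(" handle",len(t),np.percentile(t,[2,50,98],axis=0).round(4).tolist(), "dir",np.degrees(np.arctan(np.polyfit(t[:,0],t[:,1],1)[0])))
E
python3 m2.py | grep -A1 "rect"
```

```text
b 810 648 n [-0.463  0.074  0.883] tilt 27.986713571893986 yaw -9.10250310064379 rect (0.12706655263900757, 0.12512710690498352) 0.24420928955078125 fc [ 0.6354 -0.0224  0.0735] orig [ 0.6419 -0.0234  0.0611]
 handle 205 [[-0.0408, -0.0059, 0.1583], [0.0009, 0.0006, 0.1665], [0.0397, 0.0074, 0.17]] dir 0.45935980066162563
a 1314 680 n [-0.463  0.068  0.884] tilt 27.92183168742103 yaw -8.388630685187241 rect (0.12650243937969208, 0.13057109713554382) 0.2726633846759796 fc [ 0.6361 -0.0248  0.0732] orig [ 0.6426 -0.0257  0.0609]
 handle 239 [[-0.0419, -0.0058, 0.1508], [0.0049, -0.0034, 0.1615], [0.0385, 0.0071, 0.1675]] dir 1.5764502552785558
```

```bash
cat >> h.py <<'E'
O=np.array([.6422,-.0245,.061]); YAW,T=np.radians(-8.75),np.radians(28)
DR=(R.from_euler("z",YAW)*R.from_euler("y",-T)); N=DR.apply([0,0,1])   # dock frame
FLIP=R.from_euler("x",np.pi)
def tool(yaw): return R.from_euler("z",np.radians(yaw))*FLIP
DOCKTOOL=DR*FLIP
def rows(*goals):
    "rows from the present pose to each (pos, R)"
    s=status.read_state(); p=s["ee_pos"]; q=R.from_quat(s["eef_rot"])
    print("t",round(s["time"],2),"p",p.round(4),"w",round(s["width"],4),"F",s["ft_force"].round(1),"j",s["joint_positions"].round(2))
    for P,Q in goals: print((q.inv()*Q).as_rotvec().round(3).tolist(),(q.inv().apply(np.array(P)-p)*1000).round(1).tolist())
E
python3 - <<'E'
from h import *
print(N)
rows((O+.225*N,DOCKTOOL),([.4,-.3,.30],tool(5)))
E
```

```text
[-0.46400762  0.0714176   0.88294759]
t 0.1 p [ 0.2517 -0.5717  0.2218] w 0.0871 F [-0.4  0.9  0.2] j [ 1.13  0.33 -0.06  1.46  0.02  1.35 -0.09]
[-0.14, 0.476, 0.556] [488.8, -400.2, -37.3]
[-0.001, 0.0, 0.328] [245.2, -189.0, -77.9]
```

Call:
jog_arm:
  plan:
    - [0,0,0.328,245,-189,-78,1]
    - [0,0,0.328,245,-189,-78,1]
    - [0,0,0.328,245,-189,-78,1]
    - [0,0,0.328,245,-189,-78,1]
    - [0,0,0.328,245,-189,-78,1]
    - [0,0,0.328,245,-189,-78,1]
    - [0,0,0.328,245,-189,-78,1]
    - [0,0,0.328,245,-189,-78,1]

```text
time: 0.9
ee_pos: [0.402, -0.2972, 0.3015]
eef_rot: [0.999, 0.046, 0.001, 0.0]
ft_force: [-0.0, -0.7, 0.2]
width: 0.0869
grip_force: 0.0
```

Run:
```python
from h import *
rows((O+.225*N,DOCKTOOL))
```

```text
t 0.9 p [ 0.402  -0.2972  0.3015] w 0.0869 F [-0.  -0.7  0.2] j [ 0.79  0.04 -0.25  1.65  0.01  1.46 -0.94]
[-0.06, 0.485, 0.241] [161.9, -275.0, 41.9]
```

Call:
jog_arm:
  plan:
    - [-0.06,0.485,0.241,162,-275,0,1]
    - [-0.06,0.485,0.241,162,-275,0,1]
    - [-0.06,0.485,0.241,162,-275,0,1]
    - [-0.06,0.485,0.241,162,-275,42,1]
    - [-0.06,0.485,0.241,162,-275,42,1]
    - [-0.06,0.485,0.241,162,-275,42,1]
    - [-0.06,0.485,0.241,162,-275,42,1]
    - [-0.06,0.485,0.241,162,-275,42,1]
    - [-0.06,0.485,0.241,162,-275,42,1]
    - [-0.06,0.485,0.241,162,-275,42,1]

```text
time: 1.9
ee_pos: [0.5372, -0.0144, 0.2585]
eef_rot: [0.967, -0.078, 0.24, 0.02]
ft_force: [0.1, -0.6, 0.3]
width: 0.0871
grip_force: 0.0
```

Run:
```python
from h import *
rows((O+.225*N,DOCKTOOL),(O+.141*N,DOCKTOOL))
s=status.read_state();c=camera("wrist"); save(c,"w1.png")
Tt=np.eye(4);Tt[:3,:3]=R.from_quat(s["eef_rot"]).as_matrix();Tt[:3,3]=s["ee_pos"]
M=np.array(c["mount"]);print(M.round(3).tolist())
w=cloud(c,Tt@M); H=cv2.cvtColor(c["image"],cv2.COLOR_RGB2HSV).astype(int)
m=((H>=(3,120,60))&(H<=(18,255,255))).all(-1)&np.isfinite(w).all(-1)
r=DR.inv().apply(w[m]-O); t=r[(abs(r[:,0])<.07)&(abs(r[:,1])<.04)&(r[:,2]>.15)&(r[:,2]<.18)]
if len(t): print(len(t),np.percentile(t,[2,50,98],axis=0).round(4).tolist(),np.degrees(np.arctan(np.polyfit(t[:,0],t[:,1],1)[0])))
```

```text
t 1.9 p [ 0.5372 -0.0144  0.2585] w 0.0871 F [ 0.1 -0.6  0.3] j [ 0.71 -0.25 -0.73  2.03 -0.1   0.83 -1.73]
[0.004, 0.002, -0.008] [0.3, -6.0, -1.2]
[0.004, 0.002, -0.008] [0.4, -6.3, 82.8]
[[-0.001, -0.956, -0.294, 0.081], [1.0, -0.002, 0.001, 0.001], [-0.001, -0.294, 0.956, -0.163], [0.0, 0.0, 0.0, 1.0]]
2420 [[-0.0431, -0.0064, 0.1651], [0.0007, 0.0002, 0.1683], [0.0376, 0.007, 0.1697]] -0.20538751980771427
```

View pics/w1.png

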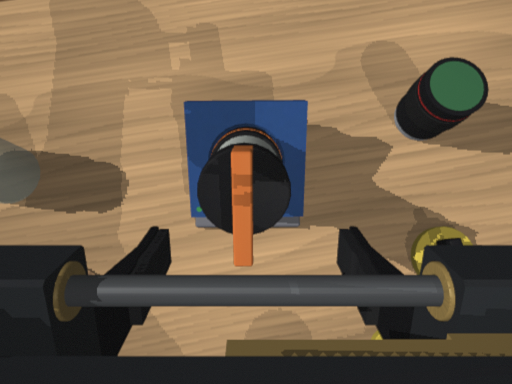

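The wrist view shows the orange handle from (243,265) to (243,148), in line with the fingers. The handle measures within 3 mm of my dock frame, so I'll go down and grip it.

Call:
jog_arm:
  plan:
    - [0.004,0.002,-0.008,0,-6,20,1]
    - [0.004,0.002,-0.008,-2,-6,45,1]
    - [0.004,0.002,-0.008,-2,-6,70,1]
    - [0.004,0.002,-0.008,-2,-6,83,1]
    - [0.004,0.002,-0.008,-2,-6,83,1]
    - [0.004,0.002,-0.008,-2,-6,83,-1]
    - [0.004,0.002,-0.008,-2,-6,83,-1]
    - [0.004,0.002,-0.008,-2,-6,83,-1]
    - [0.004,0.002,-0.008,-2,-6,83,-1]
    - [0.004,0.002,-0.008,-2,-6,83,-1]
    - [0.004,0.002,-0.008,-2,-6,83,-1]
    - [0.004,0.002,-0.008,-2,-6,83,-1]
  squeeze: 55

```text
time: 3.15
ee_pos: [0.5751, -0.0123, 0.1843]
eef_rot: [0.967, -0.073, 0.242, 0.018]
ft_force: [-0.1, -0.4, 0.1]
width: 0.0387
grip_force: 0.0
```

Run:
```python
from h import *
rows((O+.141*N,DOCKTOOL))
print(status.read_state()["grip_force"])
```

```text
t 3.15 p [ 0.5751 -0.0123  0.1843] w 0.0387 F [-0.1 -0.4  0.1] j [ 0.76 -0.05 -0.86  2.05  0.14  0.65 -1.92]
[-0.001, -0.001, 0.002] [2.3, 1.9, -0.1]
0.0
```

Call:
jog_arm:
  plan:
    - [0,0,0,0,1.5,0,-1]
    - [0,0,0,0,1.5,0,-1]
    - [0,0,0,0,1.5,0,-1]
    - [0,0,0,0,1.5,0,-1]
    - [0,0,0,0,1.5,0,-1]
    - [0,0,0,0,1.5,0,-1]
    - [0,0,0,0,1.5,0,-1]

```text
time: 3.85
ee_pos: [0.5748, -0.0137, 0.1842]
eef_rot: [0.967, -0.073, 0.242, 0.018]
ft_force: [-1.6, 0.1, -1.8]
width: 0.0134
grip_force: 55.0
```

Call:
jog_arm:
  plan:
    - [0,0,0,0,0,-4,-1]
    - [0,0,0,0,0,-9,-1]
    - [0,0,0,0,0,-15,-1]
    - [0,0,0,0,0,-25,-1]
    - [0,0,0,0,0,-35,-1]
    - [0,0,0,0,0,-45,-1]
    - [0,0,0,0,0,-57,-1]
    - [0,0,0,0,0,-70,-1]
    - [0,0,0,0,0,-80,-1]
    - [0,0,0,0,0,-90,-1]
    - [0,0,0,0,0,-90,-1]
    - [0,0,0,0,0,-90,-1]

```text
time: 5.05
ee_pos: [0.533, -0.0074, 0.2637]
eef_rot: [0.967, -0.073, 0.242, 0.019]
ft_force: [0.2, -0.5, -4.8]
width: 0.013
grip_force: 55.0
```

Run:
```python
from h import *
rows(([.50,.05,.34],tool(0)),([.4934,.2279,.27],tool(16)))
```

```text
t 5.05 p [ 0.533  -0.0074  0.2637] w 0.013 F [ 0.2 -0.5 -4.8] j [ 0.72 -0.27 -0.74  2.03 -0.12  0.84 -1.71]
[0.037, -0.489, -0.147] [-0.5, -51.8, -86.8]
[0.106, -0.482, -0.421] [-62.6, -226.8, -40.7]
```

Call:
jog_arm:
  plan:
    - [0.004,-0.05,-0.015,0,-5,-10,-1]
    - [0.008,-0.1,-0.03,0,-10,-20,-1]
    - [0.012,-0.15,-0.045,0,-15,-30,-1]
    - [0.016,-0.2,-0.06,0,-20,-40,-1]
    - [0.02,-0.25,-0.075,0,-26,-50,-1]
    - [0.024,-0.3,-0.09,0,-31,-58,-1]
    - [0.028,-0.35,-0.105,0,-37,-65,-1]
    - [0.032,-0.4,-0.12,0,-42,-72,-1]
    - [0.035,-0.45,-0.135,0,-47,-80,-1]
    - [0.037,-0.489,-0.147,0,-52,-87,-1]
    - [0.037,-0.489,-0.147,0,-52,-87,-1]
    - [0.037,-0.489,-0.147,0,-52,-87,-1]

```text
time: 6.25
ee_pos: [0.5008, 0.0501, 0.3398]
eef_rot: [1.0, -0.0, 0.0, -0.0]
ft_force: [-0.1, 0.5, -5.0]
width: 0.0132
grip_force: 55.0
```

Run:
```python
from h import *
rows(([.4934,.2279,.22],tool(16)))
```

```text
t 6.25 p [0.5008 0.0501 0.3398] w 0.0132 F [-0.1  0.5 -5. ] j [ 0.64  0.09 -0.87  1.54  0.07  1.55 -1.81]
[-0.001, -0.0, -0.279] [-7.5, -177.7, 119.9]
```

Call:
jog_arm:
  plan:
    - [0,0,-0.05,-1,-20,5,-1]
    - [0,0,-0.1,-2,-45,15,-1]
    - [0,0,-0.14,-4,-75,30,-1]
    - [0,0,-0.19,-5,-105,50,-1]
    - [0,0,-0.23,-6,-135,75,-1]
    - [0,0,-0.26,-7,-160,95,-1]
    - [0,0,-0.279,-7.5,-172,112,-1]
    - [0,0,-0.279,-7.5,-178,120,-1]
    - [0,0,-0.279,-7.5,-178,120,-1]
    - [0,0,-0.279,-7.5,-178,120,-1]

```text
time: 7.25
ee_pos: [0.4936, 0.227, 0.2211]
eef_rot: [0.99, 0.138, 0.0, 0.0]
ft_force: [0.6, -0.4, -3.9]
width: 0.0132
grip_force: 55.0
```

```bash
cat > lamp.py <<'E'
from h import *
rows(([.4934,.2279,.16],tool(16)),([.4934,.2279,.145],tool(16)))
c=camera("scene"); w=cloud(c); H=cv2.cvtColor(c["image"],cv2.COLOR_RGB2HSV).astype(int)
save(c,"s1.png")
ok=np.isfinite(w).all(-1); s=status.read_state(); p=s["ee_pos"]
m=ok&(np.hypot(w[...,0]-p[0],w[...,1]-p[1])<.06)&(w[...,2]>.02)&(w[...,2]<p[2]-.02)
P=w[m]; print(len(P),P[:,2].min(),P[:,2].max())
# cylinder axis of the diffuser: horizontal-slice circle fits
from scipy.optimize import least_squares
zb=p[2]-.141
for a,b in((.0,.02),(.03,.05),(.05,.07),(.07,.09),(.1,.12)):
    q=P[(P[:,2]>zb+a)&(P[:,2]<zb+b)]
    if len(q)<15: continue
    f=least_squares(lambda v:np.hypot(q[:,0]-v[0],q[:,1]-v[1])-v[2],[p[0],p[1],.035],loss="soft_l1",f_scale=.002).x
    print(a,b,len(q),(f*1000).round(1), ((f[:2]-p[:2])*1000).round(1))
E
python3 lamp.py
```

```text
t 7.25 p [0.4936 0.227  0.2211] w 0.0132 F [ 0.6 -0.4 -3.9] j [ 0.33  0.29 -1.    1.64  0.25  1.35 -2.  ]
[0.0, -0.0, -0.002] [0.0, -0.9, 61.1]
[0.0, -0.0, -0.002] [0.0, -0.9, 76.1]
1009 0.07896747547173288 0.20107917697061956
0.0 0.02 154 [492.4 226.5  37.7] [-1.3 -0.5]
0.03 0.05 196 [492.9 225.8  36.2] [-0.9 -1.2]
0.05 0.07 155 [493.  226.2  33.5] [-0.8 -0.8]
0.07 0.09 161 [492.9 225.9  33.4] [-0.9 -1.1]
0.1 0.12 172 [492.2 226.6  37.5] [-1.6 -0.5]
```

View pics/s1.png

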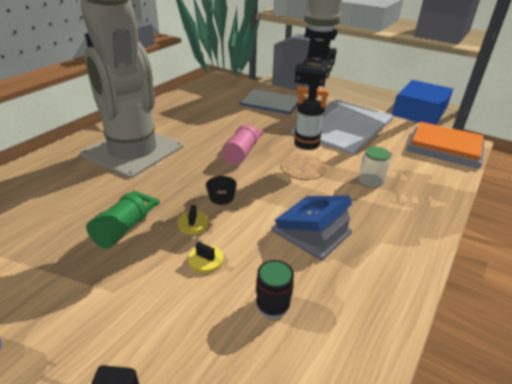

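The lantern hangs upright at (309,125) over the mat at (303,163), and the dock recess at (315,210) is empty. The axis fits give under 0.01 rad of lean, with the base at z ≈ 0.079, so I'll lower it about 75 mm and finish slowly.

Call:
jog_arm:
  plan:
    - [0,0,0,0,-1,12,-1]
    - [0,0,0,0,-1,30,-1]
    - [0,0,0,0,-1,48,-1]
    - [0,0,0,0,-1,60,-1]
    - [0,0,0,0,-1,67,-1]
    - [0,0,0,0,-1,70,-1]
    - [0,0,0,0,-1,72,-1]
    - [0,0,0,0,-1,73,-1]
    - [0,0,0,0,-1,74,-1]
    - [0,0,0,0,-1,74,-1]

```text
time: 8.3
ee_pos: [0.4927, 0.2292, 0.1467]
eef_rot: [0.99, 0.139, -0.0, -0.0]
ft_force: [-1.2, 0.1, -4.3]
width: 0.0133
grip_force: 55.0
```

Call:
jog_arm:
  plan:
    - [0,0,0,0,0,0.5,-1]
    - [0,0,0,0,0,1,-1]
    - [0,0,0,0,0,1.5,-1]
    - [0,0,0,0,0,1.5,-1]

```text
time: 8.7
ee_pos: [0.4925, 0.2291, 0.1449]
eef_rot: [0.99, 0.139, -0.0, 0.0]
ft_force: [0.0, -0.5, -4.2]
width: 0.0133
grip_force: 55.0
```

Call:
jog_arm:
  plan:
    - [0,0,0,0,0,0.5,-1]
    - [0,0,0,0,0,1,-1]
    - [0,0,0,0,0,1.5,-1]
    - [0,0,0,0,0,1.5,-1]

```text
time: 9.1
ee_pos: [0.4928, 0.2295, 0.1441]
eef_rot: [0.99, 0.139, 0.0, -0.0]
ft_force: [-2.4, 0.5, 4.9]
width: 0.0133
grip_force: 55.0
```

Contact: the vertical force went from -4 to +5 N. I'll release and back off.

Call:
jog_arm:
  plan:
    - [0,0,0,0,0,0,-0.5]
    - [0,0,0,0,0,0,0]
    - [0,0,0,0,0,0,0]
    - [0,0,0,0,0,0,0.3]
    - [0,0,0,0,0,0,0.3]
    - [0,0,0,0,0,0,0.3]
    - [0,0,0,0,0,-10,0.3]
    - [0,0,0,0,0,-30,0.3]
    - [0,0,0,0,0,-60,0.3]
    - [0,0,0,0,0,-100,1]
    - [0,0,0,0,0,-130,1]
    - [0,0,0,0,0,-130,1]

```text
time: 10.3
ee_pos: [0.4939, 0.2305, 0.2783]
eef_rot: [0.99, 0.139, 0.003, -0.001]
ft_force: [0.1, -0.4, 0.5]
width: 0.0731
grip_force: 0.0
```

Run:
```python
from h import *
from scipy.optimize import least_squares
c=camera("scene"); w=cloud(c); P=w[np.isfinite(w).all(-1)&(np.hypot(w[...,0]-.493,w[...,1]-.229)<.06)&(w[...,2]>.008)]
for a,b in((.01,.02),(.03,.05),(.07,.09),(.1,.12)):
    q=P[(P[:,2]>.004+a)&(P[:,2]<.004+b)]
    f=least_squares(lambda v:np.hypot(q[:,0]-v[0],q[:,1]-v[1])-v[2],[.49,.229,.035],loss="soft_l1",f_scale=.002).x
    print(a,b,len(q),(f*1000).round(1))
print("top",P[:,2].max())
# refit knob, dock from scene (now empty)
rows(([.493,-.243,.13],tool(-5)),([.493,.0,.30],tool(0)))
H=cv2.cvtColor(c["image"],cv2.COLOR_RGB2HSV).astype(int)
# recess: floor points
r=DR.inv().apply((w-O).reshape(-1,3)).reshape(w.shape); r[~np.isfinite(w).all(-1)]=9
fl=(abs(r[...,2])<.004)&(np.hypot(r[...,0],r[...,1])<.05); print("floor",fl.sum(),r[fl].mean(0).round(4))
fa=(abs(r[...,2]-.014)<.003)&(abs(r[...,0])<.075)&(abs(r[...,1])<.075);q=r[fa]
print("face",fa.sum(),np.percentile(q,[.5,99.5],axis=0).round(4).tolist(), q[:,2].mean())
```

```text
0.01 0.02 72 [491.6 228.2  37.2]
0.03 0.05 168 [491.3 227.9  35.9]
0.07 0.09 145 [491.3 228.3  33.5]
0.1 0.12 136 [491.  229.2  37.7]
top 0.47005534700832474
t 10.35 p [0.4933 0.2299 0.2759] w 0.0768 F [-0.9 -0.4 -0.2] j [ 0.34  0.26 -1.01  1.56  0.22  1.45 -1.97]
[-0.001, -0.003, 0.366] [-131.0, 454.6, 145.3]
[-0.001, -0.003, 0.279] [-63.5, 220.9, -24.4]
floor 221 [-0.0174  0.0162  0.0003]
face 884 [[-0.068, -0.0655, 0.0111], [0.0631, 0.0649, 0.0152]] 0.013571305781983152
```

The lantern stands upright at (491,228), 2 mm from the mat centre. Next I'll take a wrist look at the empty recess on the way to the cover.

Call:
jog_arm:
  plan:
    - [0,0,0.28,0,40,-70,1]
    - [0,0,0.28,-30,120,-70,1]
    - [0,0,0.28,-64,221,-70,1]
    - [0,0,0.28,-64,221,-70,1]
    - [0,0,0.28,-64,221,-60,1]
    - [0,0,0.28,-64,221,-40,1]
    - [0,0,0.28,-64,221,-25,1]
    - [0,0,0.28,-64,221,-25,1]

```text
time: 11.15
ee_pos: [0.4906, -0.0016, 0.2962]
eef_rot: [1.0, -0.001, -0.002, -0.0]
ft_force: [0.1, 0.1, -0.1]
width: 0.0869
grip_force: 0.0
```

Run:
```python
from h import *
rows((O+.2*N,DOCKTOOL))
```

```text
t 11.15 p [ 0.4906 -0.0016  0.2962] w 0.0869 F [ 0.1  0.1 -0.1] j [ 0.72  0.06 -0.83  1.65  0.04  1.46 -1.69]
[-0.037, 0.492, 0.148] [59.1, 8.5, 58.3]
```

Call:
jog_arm:
  plan:
    - [-0.037,0.492,0.148,59,8.5,58,1]
    - [-0.037,0.492,0.148,59,8.5,58,1]
    - [-0.037,0.492,0.148,59,8.5,58,1]
    - [-0.037,0.492,0.148,59,8.5,58,1]
    - [-0.037,0.492,0.148,59,8.5,58,1]
    - [-0.037,0.492,0.148,59,8.5,58,1]
    - [-0.037,0.492,0.148,59,8.5,58,1]

```text
time: 11.85
ee_pos: [0.5517, -0.0091, 0.2413]
eef_rot: [0.967, -0.073, 0.243, 0.018]
ft_force: [-0.3, 0.4, 0.5]
width: 0.0869
grip_force: 0.0
```

Run:
```python
from h import *
from scipy.optimize import least_squares
s=status.read_state();c=camera("wrist"); save(c,"w2.png")
Tt=np.eye(4);Tt[:3,:3]=R.from_quat(s["eef_rot"]).as_matrix();Tt[:3,3]=s["ee_pos"]
w=cloud(c,Tt@np.array(c["mount"])); r=DR.inv().apply((w-O).reshape(-1,3)).reshape(w.shape); r[~np.isfinite(w).all(-1)]=9
fl=(abs(r[...,2])<.005)&(np.hypot(r[...,0],r[...,1])<.05)
fa=(abs(r[...,2]-.014)<.004)&(abs(r[...,0])<.075)&(abs(r[...,1])<.075)
for n,m in(("floor",fl),("face",fa)):
    q=r[m]; A=np.c_[q[:,:2],np.ones(len(q))]; print(n,len(q),"plane",np.linalg.lstsq(A,q[:,2],rcond=None)[0].round(4),"lohi",np.percentile(q[:,:2],[.3,99.7],axis=0).round(4).tolist())
# rim: inner contour of face
g=cv2.findContours(fa.astype(np.uint8),cv2.RETR_CCOMP,cv2.CHAIN_APPROX_NONE)
for k in g[0]:
    u=k[:,0]; q=r[u[:,1],u[:,0]]; 
    q=q[abs(np.hypot(q[:,0],q[:,1])-.042)<.006]
    if len(q)>40:
        f=least_squares(lambda v:np.hypot(q[:,0]-v[0],q[:,1]-v[1])-v[2],[0,0,.04],loss="soft_l1",f_scale=.001).x; print("rim",len(q),f.round(4))
rows(([.45,-.24,.30],tool(4)),([.4925,-.243,.12],tool(4)))
```

```text
floor 4214 plane [-0.0011 -0.0028  0.0016] lohi [[-0.0439, -0.0394], [0.0337, 0.0394]]
face 10704 plane [ 0.0015 -0.0029  0.0154] lohi [[-0.0688, -0.0647], [0.0611, 0.0647]]
rim 215 [-0.0037  0.      0.0405]
t 11.9 p [ 0.5517 -0.0092  0.2411] w 0.087 F [-0.8  0.5 -0.8] j [ 0.76 -0.2  -0.8   2.03 -0.06  0.77 -1.76]
[0.053, -0.49, -0.217] [-30.0, 243.4, -83.2]
[0.053, -0.49, -0.217] [-77.6, 240.2, 95.5]
```

View pics/w2.png

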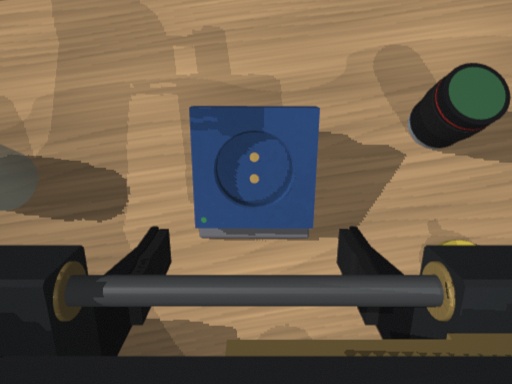

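The wrist view shows the empty recess centred near (254,168) on a face spanning (190–320, 107–228). Its centre is 3.5 mm further down the slope than I had modelled, so I'll update the frame and go to the cover.

Call:
jog_arm:
  plan:
    - [0.007,-0.07,-0.03,-5,0,-60,1]
    - [0.014,-0.14,-0.06,-10,30,-80,1]
    - [0.021,-0.21,-0.09,-15,70,-83,1]
    - [0.028,-0.28,-0.12,-20,110,-83,1]
    - [0.035,-0.35,-0.15,-25,150,-83,1]
    - [0.042,-0.42,-0.18,-30,190,-83,1]
    - [0.053,-0.49,-0.217,-30,220,-83,1]
    - [0.053,-0.49,-0.217,-30,243,-83,1]
    - [0.053,-0.49,-0.217,-30,243,-83,1]
    - [0.053,-0.49,-0.217,-30,243,-83,1]

```text
time: 12.9
ee_pos: [0.4495, -0.2399, 0.299]
eef_rot: [0.999, 0.034, -0.0, -0.0]
ft_force: [-0.6, 0.0, 0.2]
width: 0.0868
grip_force: 0.0
```

```bash
cat >> h.py <<'E'
O=O+DR.apply([-.0034,0,.0012])
E
cat > cov.py <<'E'
from h import *
s=status.read_state();c=camera("wrist")
Tt=np.eye(4);Tt[:3,:3]=R.from_quat(s["eef_rot"]).as_matrix();Tt[:3,3]=s["ee_pos"]
w=cloud(c,Tt@np.array(c["mount"])); near=np.hypot(w[...,0]-.493,w[...,1]+.243)<.06
k=w[near&(w[...,2]>.036)&(w[...,2]<.056)]; r=cv2.minAreaRect(k[:,:2].astype(np.float32)); print("knob",len(k),r,k[:,2].max())
k=w[near&(w[...,2]>.008)&(w[...,2]<.02)]; print("disc",len(k),cv2.minEnclosingCircle(k[:,:2].astype(np.float32)),np.median(k[:,2]))
rows(([.4925,-.243,.12],tool(4)),([.4925,-.243,.02],tool(4)))
E
python3 cov.py
```

```text
knob 430 ((0.4905953109264374, -0.24405264854431152), (0.04338013753294945, 0.013032867573201656), 4.352169513702393) 0.04911701427660098
disc 2342 ((0.49038320779800415, -0.24492408335208893), 0.03805341199040413) 0.014634174102123865
t 12.95 p [ 0.4496 -0.2391  0.2993] w 0.087 F [0.1 0.5 0.4] j [ 0.85  0.07 -0.47  1.62  0.03  1.46 -1.13]
[0.0, -0.0, -0.0] [42.5, 6.8, 179.3]
[0.0, -0.0, -0.0] [42.4, 6.8, 279.3]
```

Call:
jog_arm:
  plan:
    - [0,0,0,20,4,40,1]
    - [0,0,0,41,8,85,1]
    - [0,0,0,41,8,130,1]
    - [0,0,0,41,8,175,1]
    - [0,0,0,41,8,215,1]
    - [0,0,0,41,8,245,1]
    - [0,0,0,41,8,265,1]
    - [0,0,0,41,8,275,1]
    - [0,0,0,41,8,278,1]
    - [0,0,0,41,8,278,1]
    - [0,0,0,41,8,278,0]
    - [0,0,0,41,8,278,-1]

```text
time: 14.15
ee_pos: [0.4914, -0.2456, 0.0225]
eef_rot: [0.999, 0.035, 0.001, 0.001]
ft_force: [-0.4, -0.5, 0.0]
width: 0.0782
grip_force: 0.0
```

Call:
jog_arm:
  plan:
    - [0,0,0,0,0,0,-1]
    - [0,0,0,0,0,0,-1]
    - [0,0,0,0,0,0,-1]
    - [0,0,0,0,0,0,-1]
    - [0,0,0,0,0,0,-1]
    - [0,0,0,0,0,0,-1]
    - [0,0,0,0,0,0,-1]
    - [0,0,0,0,0,0,-1]
    - [0,0,0,0,0,0,-1]
    - [0,0,0,0,0,0,-1]
    - [0,0,0,0,0,0,-1]
    - [0,0,0,0,0,0,-1]
  squeeze: 40

```text
time: 15.35
ee_pos: [0.4907, -0.2452, 0.0214]
eef_rot: [0.999, 0.035, 0.0, 0.001]
ft_force: [0.2, 0.0, -0.1]
width: 0.0135
grip_force: 40.0
```

Run:
```python
from h import *
s=status.read_state(); off=s["ee_pos"]-[.4907,-.2442,0]; print("off",off.round(4),s["grip_force"])
rows(([.47,-.10,.30],tool(-4)),)
```

```text
off [ 0.     -0.001   0.0214] 39.99993327073753
t 15.35 p [ 0.4907 -0.2452  0.0214] w 0.0135 F [ 0.2  0.  -0.1] j [ 0.76  0.41 -0.45  1.85  0.22  0.93 -1.29]
[0.001, -0.0, 0.139] [-10.5, -145.9, -278.8]
```

Call:
jog_arm:
  plan:
    - [0,0,0,0,0,-10,-1]
    - [0,0,0,0,0,-40,-1]
    - [0,0,0,0,0,-80,-1]
    - [0,0,0,0,0,-120,-1]
    - [0,0,0,0,0,-160,-1]
    - [0,0,0.03,-2,-15,-200,-1]
    - [0,0,0.06,-5,-50,-240,-1]
    - [0,0,0.09,-8,-85,-270,-1]
    - [0,0,0.12,-10,-120,-279,-1]
    - [0,0,0.139,-10,-146,-279,-1]
    - [0,0,0.139,-10,-146,-279,-1]

```text
time: 16.45
ee_pos: [0.4706, -0.0957, 0.3018]
eef_rot: [0.999, -0.032, 0.001, 0.001]
ft_force: [0.4, -0.4, -0.3]
width: 0.0135
grip_force: 40.0
```

Run:
```python
from h import *
rows((O+.10*N,DOCKTOOL))
print(status.read_state()["grip_force"])
```

```text
t 16.45 p [ 0.4706 -0.0957  0.3018] w 0.0135 F [ 0.4 -0.4 -0.3] j [ 0.7   0.01 -0.59  1.67  0.01  1.46 -1.53]
[-0.02, 0.486, 0.087] [115.9, -86.9, 153.2]
40.000376645475626
```

Call:
jog_arm:
  plan:
    - [-0.003,0.06,0.01,12,-10,5,-1]
    - [-0.005,0.12,0.02,24,-20,10,-1]
    - [-0.007,0.18,0.03,36,-30,20,-1]
    - [-0.01,0.24,0.04,50,-42,32,-1]
    - [-0.012,0.3,0.05,64,-54,50,-1]
    - [-0.015,0.36,0.06,80,-65,75,-1]
    - [-0.018,0.42,0.075,96,-76,105,-1]
    - [-0.02,0.486,0.087,110,-84,135,-1]
    - [-0.02,0.486,0.087,116,-87,153,-1]
    - [-0.02,0.486,0.087,116,-87,153,-1]
    - [-0.02,0.486,0.087,116,-87,153,-1]

```text
time: 17.55
ee_pos: [0.5926, -0.0219, 0.1478]
eef_rot: [0.967, -0.077, 0.24, 0.019]
ft_force: [0.5, 0.3, -0.3]
width: 0.0138
grip_force: 40.0
```

```bash
cat > chk.py <<'E'
from h import *
from scipy.optimize import least_squares
rows((O+.10*N,DOCKTOOL),(O+.0214*N,DOCKTOOL))
s=status.read_state(); print("tcp in dock",DR.inv().apply(s["ee_pos"]-O).round(4))
for nm in("scene","top"):
    c=camera(nm); w=cloud(c); r=DR.inv().apply((w-O).reshape(-1,3)).reshape(w.shape); r[~np.isfinite(w).all(-1)]=9
    H=cv2.cvtColor(c["image"],cv2.COLOR_RGB2HSV).astype(int); y=((H>=(20,90,50))&(H<=(36,255,255))).all(-1)
    q=r[y&(np.linalg.norm(r[...,:2],axis=-1)<.06)&(r[...,2]<.15)]; print(nm,len(q),np.percentile(q,[2,50,98],axis=0).round(4).tolist())
    t=q[q[:,2]>np.percentile(q[:,2],98)-.004]
    if len(t)>20: print(" top circle",cv2.minEnclosingCircle(t[:,:2].astype(np.float32)),"plane",np.linalg.lstsq(np.c_[t[:,:2],np.ones(len(t))],t[:,2],rcond=None)[0].round(3))
    fa=r[(abs(r[...,2]-.014)<.004)&(abs(r[...,0])<.075)&(abs(r[...,1])<.075)&(H[...,0]>98)&(H[...,0]<135)];
    if len(fa): print(" face lohi",np.percentile(fa,[.3,99.7],axis=0).round(4).tolist())
    save(c,"chk_%s_%d.png"%(nm,int(s["time"]*10)))
E
python3 chk.py
```

```text
t 17.55 p [ 0.5926 -0.0219  0.1478] w 0.0138 F [ 0.5  0.3 -0.3] j [ 0.61  0.06 -0.73  2.06  0.29  0.59 -2.05]
[0.003, 0.002, -0.005] [-0.5, -5.0, -1.3]
[0.003, 0.002, -0.005] [-0.4, -5.2, 77.3]
tcp in dock [ 0.0005 -0.005   0.0987]
scene 381 [[-0.0278, -0.0437, 0.0779], [0.0188, -0.0212, 0.0898], [0.0394, 0.0234, 0.0964]]
 top circle ((0.0032939203083515167, -0.007399782072752714), 0.021936815232038498) plane [-0.007  0.04   0.096]
 face lohi [[-0.0641, -0.0657, 0.0101], [0.0664, 0.0654, 0.0143]]
top 174 [[0.017, -0.0334, -0.0011], [0.0288, -0.002, 0.0911], [0.04, 0.0242, 0.0961]]
 top circle ((0.024799823760986328, -0.00017167215992230922), 0.02594580501317978) plane [-0.18   0.002  0.1  ]
 face lohi [[-0.0623, -0.0625, 0.0101], [0.0664, 0.0647, 0.0174]]
```

The cover is held square and centred. I'll correct y and go down to just above the face.

Call:
jog_arm:
  plan:
    - [0.003,0.002,-0.005,0,-5,0,-1]
    - [0.003,0.002,-0.005,0,-5,15,-1]
    - [0.003,0.002,-0.005,0,-5,35,-1]
    - [0.003,0.002,-0.005,0,-5,50,-1]
    - [0.003,0.002,-0.005,0,-5,58,-1]
    - [0.003,0.002,-0.005,0,-5,58,-1]
    - [0.003,0.002,-0.005,0,-5,58,-1]

```text
time: 18.35
ee_pos: [0.6202, -0.0206, 0.0967]
eef_rot: [0.967, -0.074, 0.242, 0.018]
ft_force: [-0.2, -0.3, -1.1]
width: 0.0136
grip_force: 40.0
```

Run:
```python
from h import *
rows((O+DR.apply([.0004,0,.0214]),DOCKTOOL))
```

```text
t 18.35 p [ 0.6202 -0.0206  0.0967] w 0.0136 F [-0.2 -0.3 -1.1] j [ 0.53  0.2  -0.68  2.04  0.53  0.51 -2.24]
[-0.001, -0.001, 0.0] [-0.1, 0.5, 19.4]
```

Call:
jog_arm:
  plan:
    - [0,0,0,0,0.5,3,-1]
    - [0,0,0,0,0.5,6,-1]
    - [0,0,0,0,0.5,8,-1]
    - [0,0,0,0,0.5,10,-1]
    - [0,0,0,0,0.5,12,-1]
    - [0,0,0,0,0.5,12,-1]

```text
time: 18.95
ee_pos: [0.6254, -0.0221, 0.0849]
eef_rot: [0.968, -0.074, 0.241, 0.018]
ft_force: [0.2, 0.4, -1.0]
width: 0.0138
grip_force: 40.0
```

Run:
```python
from h import *
rows((O+DR.apply([.0004,0,.0214]),DOCKTOOL))
```

```text
t 18.95 p [ 0.6254 -0.0221  0.0849] w 0.0138 F [ 0.2  0.4 -1. ] j [ 0.51  0.23 -0.66  2.04  0.57  0.5  -2.28]
[-0.001, 0.0, -0.0] [0.7, -0.2, 6.5]
```

No contact force and it is already well inside the recess, so I'll go on to the floor.

Call:
jog_arm:
  plan:
    - [0,0,0,0.5,0,2,-1]
    - [0,0,0,0.5,0,4,-1]
    - [0,0,0,0.5,0,5,-1]
    - [0,0,0,0.5,0,5.5,-1]
    - [0,0,0,0.5,0,5.5,-1]

```text
time: 19.45
ee_pos: [0.6285, -0.0226, 0.0806]
eef_rot: [0.967, -0.074, 0.241, 0.018]
ft_force: [-0.9, 0.8, -1.3]
width: 0.0138
grip_force: 40.0
```

Call:
jog_arm:
  plan:
    - [0,0,0,0,0,0.5,-1]
    - [0,0,0,0,0,1,-1]
    - [0,0,0,0,0,1.5,-1]
    - [0,0,0,0,0,1.5,-1]

```text
time: 19.85
ee_pos: [0.6292, -0.0228, 0.0793]
eef_rot: [0.967, -0.074, 0.241, 0.018]
ft_force: [-0.6, -0.0, -0.8]
width: 0.0138
grip_force: 40.0
```

Call:
jog_arm:
  plan:
    - [0,0,0,0,0,0.5,-1]
    - [0,0,0,0,0,1,-1]
    - [0,0,0,0,0,1.5,-1]
    - [0,0,0,0,0,1.5,-1]

```text
time: 20.25
ee_pos: [0.6294, -0.0227, 0.0789]
eef_rot: [0.967, -0.074, 0.241, 0.019]
ft_force: [-20.9, 0.4, 20.8]
width: 0.0136
grip_force: 40.0
```

Run:
```python
from h import *
rows((O+DR.apply([.0004,0,.0214]),DOCKTOOL))
print("axial force",status.read_state()["ft_force"]@N)
```

```text
t 20.25 p [ 0.6294 -0.0227  0.0789] w 0.0136 F [-20.9   0.4  20.8] j [ 0.5   0.25 -0.65  2.04  0.6   0.49 -2.3 ]
[0.001, -0.0, 0.001] [0.0, -0.2, -0.7]
axial force 28.109500310473617
```

It is seated on the floor at the expected depth with 28 N axial. I'll ease off, release and retreat.

Call:
jog_arm:
  plan:
    - [0,0,0,0,0,-0.8,-1]
    - [0,0,0,0,0,-0.8,-0.5]
    - [0,0,0,0,0,-0.8,0]
    - [0,0,0,0,0,-0.8,0]
    - [0,0,0,0,0,-0.8,0.1]
    - [0,0,0,0,0,-0.8,0.1]
    - [0,0,0,0,0,-10,0.1]
    - [0,0,0,0,0,-35,0.1]
    - [0,0,0,0,0,-75,0.1]
    - [0,0,0,0,0,-120,0.1]
    - [0,0,0,0,0,-150,0.1]
    - [0,0,0,0,0,-150,0.1]

```text
time: 21.45
ee_pos: [0.5611, -0.0119, 0.2151]
eef_rot: [0.967, -0.074, 0.245, 0.019]
ft_force: [-0.1, -0.1, -0.9]
width: 0.0479
grip_force: 0.0
```

Run:
```python
from h import *
s=status.read_state();c=camera("wrist"); save(c,"w3.png"); cs=camera("scene")
Tt=np.eye(4);Tt[:3,:3]=R.from_quat(s["eef_rot"]).as_matrix();Tt[:3,3]=s["ee_pos"]
for c,T_ in((c,Tt@np.array(c["mount"])),(cs,None)):
    w=cloud(c,T_);r=DR.inv().apply((w-O).reshape(-1,3)).reshape(w.shape); r[~np.isfinite(w).all(-1)]=9
    H=cv2.cvtColor(c["image"],cv2.COLOR_RGB2HSV).astype(int)
    near=(abs(r[...,:2])<.075).all(-1)&(r[...,2]<.03)&(r[...,2]>0)
    y=r[near&((H>=(20,90,50))&(H<=(36,255,255))).all(-1)&(np.hypot(r[...,0],r[...,1])<.045)]
    b=r[near&(H[...,0]>98)&(H[...,0]<135)&(H[...,1]>90)&(abs(r[...,2]-.014)<.004)]
    for q in(y,b): print(len(q),np.linalg.lstsq(np.c_[q[:,:2],np.ones(len(q))],q[:,2],rcond=None)[0].round(4),((np.percentile(q,.3,axis=0)+np.percentile(q,99.7,axis=0))/2).round(4))
```

```text
3865 [-0.0072 -0.0041  0.0141] [ 0.0012 -0.0018  0.0094]
11981 [ 0.0022 -0.0025  0.0143] [-0.0002 -0.0002  0.0135]
234 [ 0.0138 -0.0158  0.0132] [-0.0002  0.0026  0.0172]
648 [-0.0002 -0.0008  0.0124] [ 0.0035 -0.0007  0.0121]
```

View pics/w3.png

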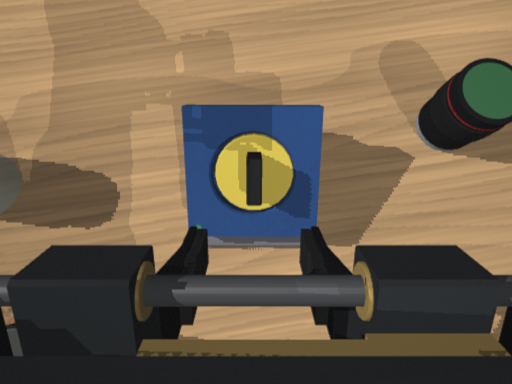

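The yellow cover sits flush and parallel in the recess at (253,172) with its knob outwards, and the fingers are clear. I'll hand in.

```bash
python3 -c "
from h import *
print(order.close_job())"
```

```text
the job is handed in; nothing more can be done
None
```

I've handed the job in: the lantern stands upright on the cork mat about 2 mm from its centre, and the dust cover sits flush in the dock recess, knob outwards and let go; the hand-in returned no verdict, and I didn't re-measure the jar, zoom lens and lens hood at the end, though I felt no unexpected contact.

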